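Isolate the pump test rig and vent it

TASK

Shut the test rig down: first turn the red supply valve lever clockwise to its closed stop, square across its pipe, and leave the blue gauge valve as it is. Then pull the yellow sprung T-handle of the relief valve straight up to its stop, hold it there for a good second to vent the line, and ease it back down until it is fully home, without letting it snap back. Do not disturb the other things on the bench.

Things in the scene. Friction and masses are not known exactly. Their poses are not given: they have to be found in the camera images.
- rig: Grey base plate, 290 x 560 x 12 mm, bolted down. Supply, gauge and relief valves stand on it 200 mm apart in a row along its y, in any order. Origin: on the bench under the middle of the row; x along the pipes, away from the robot; z up. A steel manifold bar (36 mm square, top 68 mm above the bench) runs along y, 60 mm on the robot's side of the row.
- supply_valve_axis (a point): Turning axis (vertical) of the red supply valve's lever, at the lever's mid-height, 105 mm above the bench; fixed, axes as the rig's. A white reservoir (82 mm across, top 189 mm above the bench) stands 135 mm beyond it along +x.
- supply_valve_grip (a point): Middle of the red plastic grip of the supply valve's lever, 90 mm from the turning axis. The grip is 80 mm long (it covers 50 to 130 mm from the axis), 22 mm wide and 16 mm high, level, with at least 25 mm free below it. Turns with the lever: its -x axis points from the axis out along the lever; z up.
- supply_valve (a joint): Angle of the red lever, rad: 0 = fully open (lever along the pipe, towards the robot, rig -x), 1.571 = closed stop (lever across the pipe, pointing to the rig's +y, the robot's left). It grows clockwise seen from above. Stiff (about 0.25 N m); it stays where it is left.
- gauge_valve_grip (a point): Middle of the blue grip of the gauge valve's lever, which has the same shape and size as the red one; a black round gauge (100 mm) stands beyond it. Leave this lever where it is.
- gauge_valve (a joint): Angle of the blue lever, rad, as for the red one: near 0, open. Leave as it is.
- relief_grip (a point): Centre of the yellow T-handle's crossbar on the relief valve (56 mm aluminium block). The bar is 72 mm long (along its y, as the rig's y), 18 mm wide (x), 18 mm high. Home, its centre is 137 mm above the bench, with 28 mm free from its underside to the steel collar (34 mm across) below; a 12 mm stem runs down from its middle. Moves with the handle.
- relief (a joint): Travel of the T-handle, m: 0 = home (down), 0.030 = pulled up to its stop. A spring draws it home, with about 5 N at home and 12 N at the stop. Let go within 8 mm of home it does no harm; let go from the top it snaps back.
- case: Loose grey spectacle case, 160 x 62 x 32 mm, bystander; origin at the centre of its underside, long along x.
- screwdriver: Loose black-handled screwdriver lying along its x axis, about 200 mm, bystander.
- nozzle: Loose brass nozzle holder, 32 mm across, 80 mm tall, standing on the bench at the near right of the rig, bystander; origin at the centre of its underside.

How it is judged:
By the outcome, as a careful person would: the job done as asked, in the order asked, and still so for the second after the job is handed in, with the robot touching nothing.
It also fails if it takes over 54 s, if anything falls off the work surface, if the arm or the gripper's body presses on something with over 40 N, if the wrist force passes 120 N, or if a joint passes its speed limit or range.

ROBOT

A 6-joint arm with a two-finger parallel gripper is mounted at the origin on the work surface. World frame = base frame: x ahead of the robot, y to its left, z up, the work surface at z = 0. Lengths are in mm, angles in rad, forces in N, time in s.
With the tool pointing down it reaches from about 350 to 775 mm from the base axis. Payload 7.3 kg.
Tool frame: the origin (TCP) lies at the very end of the fingers, on their centre line; the grasp point (between the pads) lies 19 mm behind it; x points along the fingers, z is the direction in which the jaws open and shut, and the axes are right-handed (so a half turn about x gives the same grasp; the last joint's range is limited). The gripper opens to 92 mm and grips with 3 to 60 N. Pads are 19 mm wide; open, the fingers measure 130 mm over their backs; the gripper's body (75 mm by 190 mm) begins 47 mm behind the grasp point.
Start: joints at [-1.319, 0.342, 1.524, -0, 1.275, -0.146], TCP at [203.404, -484.016, 226.741] pointing down, gripper open.
Joint ranges: [-2.53, 2.53], [-0.77, 2.02], [0.04, 2.7], [-1, 4.14], [0.28, 2.66], [-3.11, 3.11]. Speed limits (rad/s): [2.57, 2.57, 3.14, 3.14, 3.14, 3.14].

INTERFACE

Orientations are given as [roll, pitch, yaw] about the fixed x, y, z axes, in that order (R = Rz(yaw) Ry(pitch) Rx(roll)).
In Python, from plant import * gives the robot as it stands.
- The arm moves only by the tool carry_out, never from a script. Its argument "rows" is a list of rows, each a list of 4 numbers: the shift along the world's x, y, z in mm, then the turn about the world's z in degrees. In form: [[x, y, z, twist], ...]. A call has 1 to 20 rows; each row is the pose to reach, as a shift and turn from the pose measured when the call began; what a row does not reach only later rows make up. A row lasts 1/12 s, in which the tool goes at most 41.7 mm and 7.16 degrees, less where a joint would pass 70% of its speed; a pose out of reach is approached as far as the arm can. A call with a gripper value outside its range is refused whole. "hand" is the finger opening in mm, from 0 to 91.8, set as the call begins (left out, the last holds). The fingers move at their own pace and stop on an object; the grip force is fixed at half the most. Time passes only in rows, so rows that repeat a pose let the fingers close. It gives the time, the measured TCP pose, the force and the opening at its end, in the units of the state.
- get_obs(): the state, without advancing time (a new reading comes with each control period).
- capture(name): name is "scene" or "top" or "wrist"; returns the picture (384x512x3 uint8, red, green, blue); there is no depth.
- camera_info(name): a dict with "camera_matrix" (3x3 intrinsics, pixels), "pose" (4x4, takes a point from camera to world coordinates); the wrist camera has in their place "mount" (4x4, takes a point from camera to tool coordinates, whose origin is the TCP and whose axes are the tool frame's). Camera axes: x right, y down, z forward; pixel columns grow to the right and rows downward; lengths in mm; the calibration is good to about 2 mm. A picture is of the moment at which its call begins: read the wrist's pose just before it. camera_info takes no time and is no camera call.
- close_job(): hands the job in, once; it reports no verdict.
The state is a dict: "time": time; "joint_positions": joint angles; "dq": joint speeds; "tau": joint torques, N m; "tool_pos": TCP position; "tcp_rot": TCP orientation; "contact_force": force on the tool from outside, world axes, zero at the start; "moment": the same for the moment, N m; "grip_width": finger opening in mm.
Only numpy, scipy, OpenCV 4.12 (cv2) and the standard library are available. Lean on these libraries where they do the work, as an engineer would, in place of code of your own. Each camera call takes 0.05 s, during which the arm holds its last target. There are 200 camera calls.

## Working session

There is one attempt and no reset: what is moved stays moved. The work goes in short steps, Python scripts to look and compute and a tool call to move; the robot and the scene stay as the last step left them, time stands still between calls to the robot, and variables do not carry over. Pictures are saved under pics/ and viewed, about 8 in all and at most 12, crops included, and the job is handed in when it is done.

Besides the shell and the picture viewer there is one more tool, called after "Request:" as name(argument=value, ...), one argument or row to a line, values as JSON. carry_out: Moves the arm, as the interface text tells. Its arguments: {"type":"object","properties":{"rows":{"type":"array"},"hand":{"type":"number"}},"required":["rows"]}

```bash
mkdir -p pics
python3 - <<'E'
from plant import *
import cv2,numpy as np
o=get_obs(); print({k:np.round(o[k],3) for k in ('time','tool_pos','tcp_rot','contact_force','grip_width')})
for n in ('scene','top'):
    im=capture(n); cv2.imwrite(f'pics/{n}0.png',cv2.cvtColor(im,cv2.COLOR_RGB2BGR))
    c=camera_info(n); print(n,np.round(c['camera_matrix'],1).tolist(),np.round(c['pose'],3).tolist())
print(camera_info('wrist'))
a=cv2.imread('pics/scene0.png');b=cv2.imread('pics/top0.png')
cv2.imwrite('pics/both.png',cv2.resize(np.vstack([a,b]),None,fx=.78,fy=.78))
E
```

```text
{'time': np.float64(0.0), 'tool_pos': array([ 203.298, -483.615,  226.064]), 'tcp_rot': array([3.007, 1.569, 1.834]), 'contact_force': array([-0.503, -0.272,  0.202]), 'grip_width': np.float64(91.971)}
scene [[404.0, 0.0, 259.2], [0.0, 404.0, 188.6], [0.0, 0.0, 1.0]] [[0.702, 0.539, -0.466, 1033.407], [0.712, -0.512, 0.481, -581.838], [0.021, -0.669, -0.743, 1003.344], [0.0, 0.0, 0.0, 1.0]]
top [[428.2, 0.0, 252.2], [0.0, 428.2, 195.3], [0.0, 0.0, 1.0]] [[0.053, -0.971, 0.234, 147.433], [-0.999, -0.051, 0.015, 10.448], [-0.002, -0.235, -0.972, 1581.42], [0.0, 0.0, 0.0, 1.0]]
{'camera_matrix': array([[278.48548318,   0.        , 255.95485329],
       [  0.        , 278.48548318, 191.76758657],
       [  0.        ,   0.        ,   1.        ]]), 'mount': array([[-9.02371580e-05, -2.52310375e-01,  9.67646354e-01,
        -1.57534485e+02],
       [ 9.12116084e-04, -9.67645976e-01, -2.52310192e-01,
         6.81504052e+01],
       [ 9.99999580e-01,  8.59838048e-04,  3.17453974e-04,
         5.37377077e-01],
       [ 0.00000000e+00,  0.00000000e+00,  0.00000000e+00,
         1.00000000e+00]])}
```

View pics/top0.png

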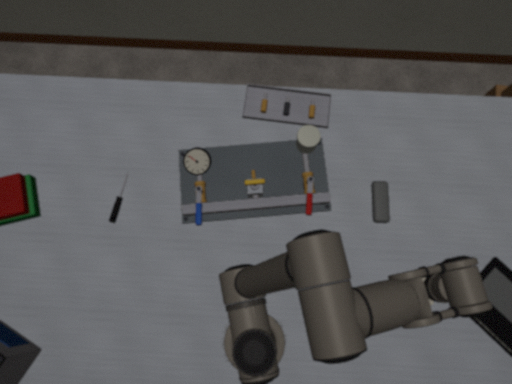

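View pics/scene0.png

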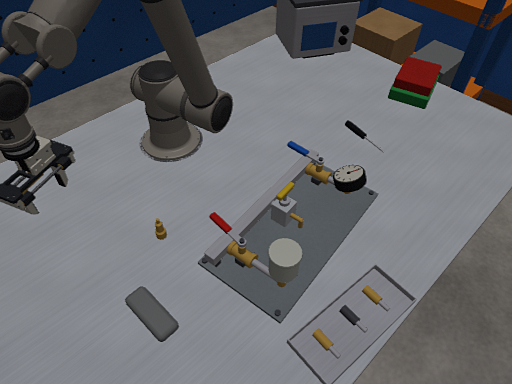

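The top view shows the red lever at about (309,202), the relief T-bar at (255,182), and the blue lever at (199,212). The nozzle is at (160,229) in the scene view. Next I triangulate the red and yellow grips from both views.

```bash
cat > h.py <<'E'
from plant import *
import cv2,numpy as np
from scipy.spatial.transform import Rotation as R
def grab(n,fn):
    o=get_obs(); im=capture(n); cv2.imwrite(f'pics/{fn}.png',cv2.cvtColor(im,cv2.COLOR_RGB2BGR)); c=camera_info(n)
    if n=='wrist':
        T=np.eye(4);T[:3,:3]=R.from_euler('xyz',o['tcp_rot']).as_matrix();T[:3,3]=o['tool_pos'];P=T@c['mount']
    else: P=c['pose']
    return im,c['camera_matrix'],P
HS={'red':[((0,150,60),(6,255,255)),((174,150,60),(180,255,255))],'blue':[((105,130,50),(130,255,255))],'yellow':[((22,150,90),(32,255,255))]}
def blobs(im,col,amin=15):
    h=cv2.cvtColor(im,cv2.COLOR_RGB2HSV);m=sum(cv2.inRange(h,np.array(a),np.array(b)) for a,b in HS[col])
    cs,_=cv2.findContours(m,cv2.RETR_EXTERNAL,cv2.CHAIN_APPROX_NONE)
    return [(cv2.contourArea(c),cv2.minAreaRect(c),c) for c in cs if cv2.contourArea(c)>amin]
def onplane(uv,K,P,z):
    d=P[:3,:3]@np.linalg.solve(K,[*uv,1]);return P[:3,3]+d*(z-P[2,3])/d[2]
E
python3 - <<'E'
from h import *
o=get_obs();M=R.from_euler('xyz',o['tcp_rot']).as_matrix();print('jaw',M[:,2].round(3),'y',M[:,1].round(3))
Z={'red':113,'blue':113,'yellow':146}
for n in ('top','scene'):
    im,K,P=grab(n,n+'1')
    for c in Z:
        for a,r,_ in blobs(im,c): 
            b=cv2.boxPoints(r); e=[(b[i]+b[(i+1)%4])/2 for i in range(4)]
            print(n,c,a,np.round(r[0],1),np.round(r[1],1),onplane(r[0],K,P,Z[c]).round(1)[:2],[onplane(q,K,P,Z[c]).round(0)[:2].tolist() for q in e])
E
```

```text
jaw [ 0.387 -0.922 -0.001] y [0.922 0.387 0.   ]
top red 82.5 [308.5 203.5] [19.  5.] [ 482.1 -166.5] [[516.0, -166.0], [483.0, -175.0], [448.0, -167.0], [482.0, -158.0]]
top red 810.0 [  9.8 195. ] [39.9 24.7] [457.2 887.7] [[529.0, 910.0], [465.0, 845.0], [387.0, 866.0], [449.0, 930.0]]
top blue 79.5 [198.5 214. ] [20.  5.] [424.3 216.1] [[460.0, 219.0], [425.0, 207.0], [389.0, 213.0], [424.0, 225.0]]
top yellow 43.0 [254.4 181.5] [ 3.4 19.1] [543.2  26.8] [[549.0, 28.0], [548.0, -6.0], [537.0, 26.0], [538.0, 60.0]]
scene red 145.5 [220. 222.] [24.   7.1] [ 488.3 -170.9] [[449.0, -169.0], [486.0, -160.0], [526.0, -173.0], [490.0, -181.0]]
scene red 865.0 [418.4  71.8] [40.4 25.4] [465.  913.9] [[388.0, 891.0], [425.0, 1010.0], [540.0, 936.0], [502.0, 825.0]]
scene blue 97.5 [297.6 148.1] [21.8  6.3] [434.1 210.6] [[395.0, 207.0], [429.0, 224.0], [472.0, 214.0], [439.0, 197.0]]
scene blue 507.5 [17.8 61.2] [21.2 38.9] [-694.2 -227.9] [[-772.0, -226.0], [-763.0, -141.0], [-620.0, -230.0], [-631.0, -308.0]]
scene blue 950.5 [497.  65.] [68. 28.] [ 664.1 1206.7] [[534.0, 1503.0], [705.
[... 476 characters left out ...]
1. ] [[20.0, 1236.0], [186.0, 1485.0], [508.0, 1264.0], [357.0, 1050.0]]
scene blue 116.0 [362.5   9. ] [ 8.2 20.1] [ -32.  1219.8] [[-52.0, 1214.0], [-91.0, 1324.0], [-12.0, 1226.0], [23.0, 1123.0]]
scene blue 1810.0 [229.  18.] [36. 94.] [-406.   659.2] [[-555.0, 792.0], [-255.0, 826.0], [-275.0, 543.0], [-555.0, 494.0]]
scene blue 6035.0 [83.7 45.8] [ 70.2 145.6] [-628.8   26.6] [[-948.0, 129.0], [-657.0, 387.0], [-369.0, -57.0], [-605.0, -270.0]]
scene blue 383.0 [16. 22.] [44. 32.] [-1031.3   -93.3] [[-1260.0, 3.0], [-983.0, -40.0], [-835.0, -176.0], [-1079.0, -146.0]]
scene yellow 88.5 [285.5 190. ] [ 4.9 20.5] [550.7  23.7] [[543.0, 25.0], [546.0, 60.0], [559.0, 22.0], [555.0, -11.0]]
```

Request:
carry_out(
  rows=[
    [24,30,14,7],
    [48,59,14,14],
    [72,88,14,21],
    [96,118,14,28],
    [120,148,14,35],
    [144,177,14,42],
    [168,207,14,49],
    [192,236,14,56],
    [216,266,14,63],
    [240,295,14,70],
    [264,325,14,77],
    [287,354,14,84],
    [287,354,14,91],
    [287,354,14,98],
    [287,354,14,105],
    [287,354,14,112],
    [287,354,14,119],
    [287,354,14,126],
    [287,354,14,133],
    [287,354,14,140],
  ],
)

```text
time: 1.87
tool_pos: [490.2, -129.7, 240.1]
tcp_rot: [2.451, 1.57, -2.556]
contact_force: [0.5, 1.1, 0.2]
grip_width: 91.9
```

Request:
carry_out(
  rows=[
    [0,0,0,7],
    [0,0,0,14],
    [0,0,0,14],
    [0,0,0,14],
  ],
)

```text
time: 2.2
tool_pos: [490.2, -129.6, 240.0]
tcp_rot: [2.209, 1.57, -2.557]
contact_force: [1.1, 0.5, -0.5]
grip_width: 92.0
```

```bash
cat > look.py <<'E'
from h import *
import sys
fn=sys.argv[1]; o=get_obs();M=R.from_euler('xyz',o['tcp_rot']).as_matrix()
print('t',o['time'],'tcp',o['tool_pos'].round(1),'jaw',np.degrees(np.arctan2(M[1,2],M[0,2])).round(2),'x',M[:,0].round(3),'F',np.round(o['contact_force'],1),'w',round(float(o['grip_width']),1),'q',np.round(o['joint_positions'],2))
im,K,P=grab('wrist',fn); Z={'red':113,'blue':113,'yellow':float(sys.argv[2]) if len(sys.argv)>2 else 146}
for c in Z:
    for a,r,ct in blobs(im,c,60):
        b=cv2.boxPoints(r); e=[onplane((b[i]+b[(i+1)%4])/2,K,P,Z[c]).round(0)[:2].tolist() for i in range(4)]
        print(c,a,np.round(r[0],0),np.round(r[1],0),onplane(r[0],K,P,Z[c]).round(1)[:2],e)
E
python3 look.py w1
```

```text
t 2.2 tcp [ 490.2 -129.6  240. ] jaw 86.93 x [-0.001 -0.001 -1.   ] F [ 1.1  0.5 -0.5] w 92.0 q [-0.41  0.3   1.55 -0.    1.29 -1.93]
red 304.5 [221. 196.] [35. 16.] [ 500.1 -167.9] [[481.0, -167.0], [500.0, -159.0], [519.0, -169.0], [500.0, -177.0]]
```

View pics/w1.png

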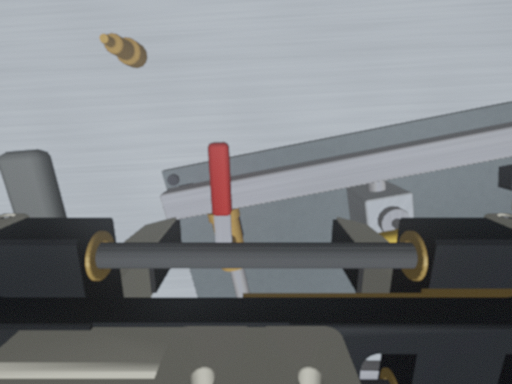

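The wrist view shows the whole red grip between the fingers, from its tip near (219,143) to its inner end near (222,214). The manifold runs from about (165,205) to (512,143). The T-bar is hidden by a finger.

Run:
```python
from h import *
o=get_obs();T=np.eye(4);T[:3,:3]=R.from_euler('xyz',o['tcp_rot']).as_matrix();T[:3,3]=o['tool_pos'];c=camera_info('wrist');P=T@c['mount'];K=c['camera_matrix']
im=cv2.imread('pics/w1.png')[:,:,::-1].astype(int)
m=((im[...,0]>90)&(im[...,1]<0.45*im[...,0])&(im[...,2]<0.45*im[...,0])).astype(np.uint8)
ys,xs=np.nonzero(m[120:240,190:250]);print(ys.min()+120,ys.max()+120,xs.min()+190,xs.max()+190)
r=cv2.minAreaRect(np.c_[xs+190,ys+120].astype(np.float32));b=cv2.boxPoints(r);print(r)
for i in range(4): print(onplane((b[i]+b[(i+1)%4])/2,K,P,113).round(1)[:2])
print('c',onplane(r[0],K,P,113).round(1))
# manifold far top edge at z=68: strong edges by Hough
g=cv2.Canny(im.astype(np.uint8),40,120)[90:215]
L=cv2.HoughLinesP(g,1,np.pi/360,40,minLineLength=90,maxLineGap=15)
for x1,y1,x2,y2 in L[:,0] if L is not None else []:
    for z in (68,):
        p,q=onplane((x1,y1+90),K,P,z),onplane((x2,y2+90),K,P,z);d=q-p;print((x1,y1+90,x2,y2+90),p[:2].round(0),q[:2].round(0),'yaw',np.degrees(np.arctan2(-d[0],d[1])).round(2))
```

```text
150 214 210 230
((219.71998596191406, 181.95999145507812), (64.56710052490234, 17.63946533203125), 86.8201675415039)
[ 451.3 -166.6]
[ 484.8 -158.4]
[ 520.4 -168.8]
[ 484.8 -176.9]
c [ 484.8 -167.6  113. ]
(np.int32(230), np.int32(181), np.int32(511), np.int32(127)) [ 494. -162.] [448. 167.] yaw 8.04
(np.int32(230), np.int32(176), np.int32(511), np.int32(121)) [ 488. -161.] [441. 165.] yaw 8.19
(np.int32(231), np.int32(156), np.int32(496), np.int32(103)) [ 464. -158.] [420. 145.] yaw 8.23
(np.int32(232), np.int32(208), np.int32(508), np.int32(157)) [ 528. -162.] [482. 169.] yaw 7.9
(np.int32(334), np.int32(136), np.int32(508), np.int32(101)) [447. -37.] [419. 158.] yaw 8.3
```

Request:
carry_out(
  rows=[
    [-6,-19,0,1],
    [-6,-38,0,1],
    [-6,-38,-25,1],
    [-6,-38,-55,1],
    [-6,-38,-85,1],
    [-6,-38,-115,1],
    [-6,-38,-140,1],
    [-6,-38,-153,1],
    [-6,-38,-153,1],
    [-6,-38,-153,1],
  ],
  hand=70,
)

```text
time: 3.08
tool_pos: [484.0, -167.6, 86.8]
tcp_rot: [1.647, 1.569, -3.104]
contact_force: [-0.6, 0.5, -0.0]
grip_width: 69.8
```

Request:
carry_out(
  rows=[
    [0,0,0,0],
    [0,0,0,0],
    [0,0,0,0],
    [0,0,0,0],
    [0,0,0,0],
    [0,0,0,0],
    [0,0,0,0],
    [0,0,0,0],
  ],
  hand=10,
)

```text
time: 3.75
tool_pos: [484.0, -167.7, 86.9]
tcp_rot: [1.75, 1.569, -3.001]
contact_force: [-0.9, 1.9, 0.8]
grip_width: 21.9
```

Run:
```python
from h import *
o=get_obs();M=R.from_euler('xyz',o['tcp_rot']).as_matrix()
print(o['time'],o['tool_pos'].round(1),np.degrees(np.arctan2(M[1,2],M[0,2])).round(2),np.round(o['contact_force'],1),o['grip_width'],np.round(o['joint_positions'],2))
p=o['tool_pos'][:2];ax=np.array([574,-170.5]);v=p-ax;print('r',np.linalg.norm(v),np.degrees(np.arctan2(v[1],v[0])))
for k in range(4,81,4):
    a=np.radians(-k);w=np.array([[np.cos(a),-np.sin(a)],[np.sin(a),np.cos(a)]])@v+ax-p
    print([*w.round(0).astype(int).tolist(),0,-k],end=',')
```

```text
3.75 [ 484.  -167.7   86.9] 87.79 [-0.9  1.9  0.8] 21.8785744713638 [-0.48  0.48  1.74 -0.    0.92 -2.01]
r 90.06151194242231 178.2132317939113
[0, 6, 0, -4],[1, 13, 0, -8],[3, 19, 0, -12],[4, 25, 0, -16],[6, 31, 0, -20],[9, 36, 0, -24],[12, 42, 0, -28],[15, 47, 0, -32],[19, 52, 0, -36],[23, 57, 0, -40],[27, 62, 0, -44],[32, 66, 0, -48],[37, 70, 0, -52],[42, 73, 0, -56],[47, 77, 0, -60],[53, 79, 0, -64],[59, 82, 0, -68],[65, 84, 0, -72],[71, 85, 0, -76],[77, 86, 0, -80],
```

Gripped, with an opening of 21.9 mm. I'll turn halfway and check the forces.

Request:
carry_out(
  rows=[
    [0,3,0,-2],
    [0,6,0,-4],
    [1,10,0,-6],
    [1,13,0,-8],
    [3,19,0,-12],
    [4,25,0,-16],
    [6,31,0,-20],
    [9,36,0,-24],
    [12,42,0,-28],
    [15,47,0,-32],
    [19,52,0,-36],
    [23,57,0,-40],
    [23,57,0,-40],
    [23,57,0,-40],
  ],
)

```text
time: 4.92
tool_pos: [507.2, -110.9, 86.9]
tcp_rot: [1.776, 1.569, 2.612]
contact_force: [0.6, -1.6, -0.1]
grip_width: 21.7
```

Run:
```python
from h import *
o=get_obs();M=R.from_euler('xyz',o['tcp_rot']).as_matrix()
print(o['time'],o['tool_pos'].round(1),np.degrees(np.arctan2(M[1,2],M[0,2])).round(2),np.round(o['contact_force'],1),np.round(o['moment'],2),o['grip_width'])
p=o['tool_pos'][:2];ax=np.array([574,-170.5]);v=p-ax;print('r',np.linalg.norm(v),np.degrees(np.arctan2(v[1],v[0])))
for k in range(4,45,4):
    a=np.radians(-k);w=np.array([[np.cos(a),-np.sin(a)],[np.sin(a),np.cos(a)]])@v+ax-p
    print([*w.round(0).astype(int).tolist(),0,-k],end=',')
```

```text
4.9167 [ 507.2 -110.9   86.9] 47.9 [ 0.6 -1.6 -0.1] [-0.24 -0.19 -0.3 ] 21.66474659663435
r 89.56488074303337 138.26997312026913
[4, 5, 0, -4],[9, 9, 0, -8],[14, 13, 0, -12],[19, 16, 0, -16],[24, 19, 0, -20],[30, 22, 0, -24],[36, 24, 0, -28],[42, 26, 0, -32],[48, 28, 0, -36],[54, 29, 0, -40],[60, 30, 0, -44],
```

Request:
carry_out(
  rows=[
    [4,5,0,-4],
    [9,9,0,-8],
    [14,13,0,-12],
    [19,16,0,-16],
    [24,19,0,-20],
    [30,22,0,-24],
    [36,24,0,-28],
    [42,26,0,-32],
    [45,27,0,-34],
    [48,28,0,-36],
    [51,29,0,-38],
    [51,29,0,-38],
    [51,29,0,-38],
  ],
)

```text
time: 6.0
tool_pos: [558.0, -83.0, 86.9]
tcp_rot: [2.339, 1.57, 2.513]
contact_force: [-0.3, -5.1, -1.3]
grip_width: 21.9
```

Request:
carry_out(
  rows=[
    [2,0,0,-1],
    [3,0,0,-2],
    [3,0,0,-2],
    [3,0,0,-2],
  ],
)

```text
time: 6.33
tool_pos: [560.6, -82.7, 86.8]
tcp_rot: [2.488, 1.569, 2.628]
contact_force: [-3.9, 1.3, 4.0]
grip_width: 21.7
```

Request:
carry_out(
  rows=[
    [2,0,0,-1],
    [3,0,0,-2],
    [3,0,0,-2],
    [3,0,0,-2],
  ],
)

```text
time: 6.67
tool_pos: [560.6, -82.9, 86.7]
tcp_rot: [2.978, 1.563, 3.085]
contact_force: [-12.8, -2.7, 9.3]
grip_width: 21.9
```

```bash
python3 look.py w2 | head -1; python3 -c "
from h import *
print(np.round(get_obs()['moment'],2))"
```

```text
t 6.6667 tcp [560.6 -82.9  86.7] jaw 6.15 x [-0.008  0.    -1.   ] F [-12.8  -2.7   9.3] w 21.9 q [-0.28  0.57  1.58 -0.    1.   -0.39]
[-0.28  1.91  0.57]
```

The lever is on its stop: the last nudge gave no movement while the force rose to 13 N. The geometry agrees, with the lever at 98.7° against the rig's +y at 98.1°. I'll release, rise and look at the relief.

Request:
carry_out(
  rows=[
    [0,0,0,0],
    [0,0,0,0],
    [0,0,0,0],
    [0,0,0,0],
    [0,0,0,0],
    [0,0,15,0],
    [0,0,40,0],
    [0,0,75,0],
    [0,0,110,0],
    [0,0,145,0],
    [-3,15,165,2],
    [-8,40,165,2],
    [-8,53,165,2],
    [-8,53,165,2],
    [-8,53,165,2],
  ],
  hand=60,
)

```text
time: 7.97
tool_pos: [552.5, -29.4, 250.8]
tcp_rot: [2.999, 1.561, -3.141]
contact_force: [-0.5, -1.3, 0.5]
grip_width: 59.9
```

```bash
python3 look.py w3
python3 - <<'E'
from h import *
for n in ('top','scene'):
    im,K,P=grab(n,n+'2')
    for c,z in (('red',113),('yellow',146)):
        for a,r,_ in blobs(im,c):
            if a<400:
              b=cv2.boxPoints(r); print(n,c,a,onplane(r[0],K,P,z).round(1)[:2],[onplane((b[i]+b[(i+1)%4])/2,K,P,z).round(0)[:2].tolist() for i in range(4)])
a=cv2.imread('pics/scene2.png')[120:312,130:386];b=cv2.imread('pics/top2.png')[80:272,140:396]
c=np.vstack([cv2.resize(cv2.imread('pics/w3.png'),(512,384)),cv2.resize(np.hstack([a,b]),(512,192))])
cv2.imwrite('pics/c2.png',c)
E
```

```text
t 7.9667 tcp [552.5 -29.4 250.8] jaw 8.25 x [-0.009 -0.    -1.   ] F [-0.5 -1.3  0.5] w 59.9 q [-0.19  0.38  1.4  -0.    1.37 -0.33]
red 678.0 [258. 218.] [46. 15.] [559.5 -68.9] [[556.0, -42.0], [568.0, -68.0], [564.0, -97.0], [551.0, -70.0]]
scene red 162.0 [565.6 -83.6] [[555.0, -83.0], [561.0, -44.0], [577.0, -85.0], [570.0, -122.0]]
scene yellow 94.0 [550.7  23.7] [[543.0, 25.0], [546.0, 60.0], [559.0, 22.0], [555.0, -11.0]]
```

View pics/c2.png

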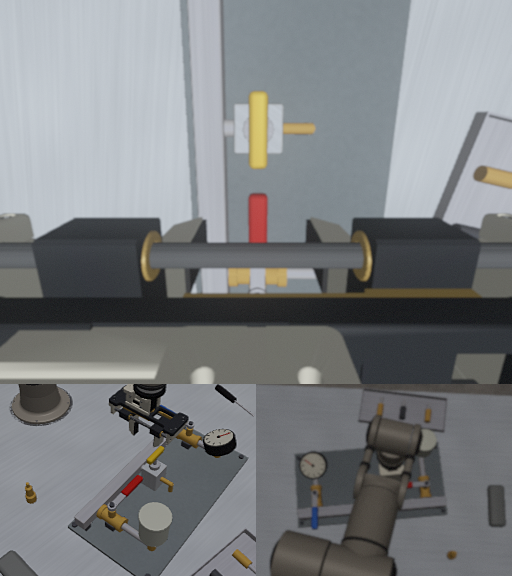

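The wrist view shows the T-bar upright at col 258, rows 92–168. The red lever is in line with it, so it is square across its pipe. Next I compute the T-bar's position.

Run:
```python
from h import *
o=get_obs();T=np.eye(4);T[:3,:3]=R.from_euler('xyz',o['tcp_rot']).as_matrix();T[:3,3]=o['tool_pos'];c=camera_info('wrist');P=T@c['mount'];K=c['camera_matrix']
im=cv2.imread('pics/w3.png')[:,:,::-1].astype(int)
for nm,m,z,y0,y1 in (('yel',(im[...,0]>130)&(im[...,1]>100)&(im[...,2]<.45*im[...,0]),146,80,180),('red',(im[...,0]>90)&(im[...,1]<.45*im[...,0])&(im[...,2]<.45*im[...,0]),113,185,242)):
    ys,xs=np.nonzero(m[y0:y1,235:280]);r=cv2.minAreaRect(np.c_[xs+235,ys+y0].astype(np.float32));b=cv2.boxPoints(r)
    print(nm,r,onplane(r[0],K,P,z).round(1),[onplane((b[i]+b[(i+1)%4])/2,K,P,z).round(1)[:2].tolist() for i in range(4)])
```

```text
yel ((0.0, 0.0), (0.0, 0.0), 0.0) [318.3 100.8 146. ] [[318.3, 100.8], [318.3, 100.8], [318.3, 100.8], [318.3, 100.8]]
red ((257.5, 218.0), (46.0, 15.0), 90.0) [559.5 -70.  113. ] [[555.7, -43.5], [567.8, -68.8], [563.5, -97.7], [551.2, -71.2]]
```

Run:
```python
from h import *
o=get_obs();T=np.eye(4);T[:3,:3]=R.from_euler('xyz',o['tcp_rot']).as_matrix();T[:3,3]=o['tool_pos'];c=camera_info('wrist');P=T@c['mount'];K=c['camera_matrix']
im=cv2.imread('pics/w3.png')[:,:,::-1].astype(int);print(im[130,258],im[100,258])
s=im[...,0]-im[...,2];m=s>80
ys,xs=np.nonzero(m[80:180,235:275]);r=cv2.minAreaRect(np.c_[xs+235,ys+80].astype(np.float32));b=cv2.boxPoints(r)
print(r,onplane(r[0],K,P,146).round(1),onplane((258.5,130),K,P,146).round(1),[onplane((b[i]+b[(i+1)%4])/2,K,P,146).round(1)[:2].tolist() for i in range(4)])
print(camera_info('wrist')['mount'][:3,3],P.round(2))
```

```text
[214 198 112] [217 200 115]
((258.0, 129.5), (75.0, 16.0), 90.0) [546.   27.2 146. ] [546.5  26.9 146. ] [[541.3, 59.5], [553.3, 28.3], [551.0, -7.2], [538.7, 26.2]]
[-157.54038003   67.25407203    0.62785263] [[ 9.9000e-01  1.4000e-01  3.0000e-02  5.4524e+02]
 [ 1.4000e-01 -9.6000e-01 -2.5000e-01  3.6110e+01]
 [-1.0000e-02  2.5000e-01 -9.7000e-01  4.0840e+02]
 [ 0.0000e+00  0.0000e+00  0.0000e+00  1.0000e+00]]
```

Request:
carry_out(
  rows=[
    [-3,28,0,0],
    [-6,56,0,0],
    [-6,56,0,0],
    [-6,56,-25,0],
    [-6,56,-55,0],
    [-6,56,-85,0],
    [-6,56,-110,0],
    [-6,56,-125,0],
    [-6,56,-132,0],
    [-6,56,-132,0],
    [-6,56,-132,0],
  ],
)

```text
time: 9.03
tool_pos: [547.1, 24.9, 119.0]
tcp_rot: [3.001, 1.561, -3.141]
contact_force: [-0.3, -0.1, 0.5]
grip_width: 59.6
```

Request:
carry_out(
  rows=[
    [0,0,0,0],
    [0,0,0,0],
    [0,0,0,0],
    [0,0,0,0],
    [0,0,0,0],
    [0,0,0,0],
    [0,0,0,0],
    [0,0,0,0],
  ],
  hand=5,
)

```text
time: 9.7
tool_pos: [545.1, 24.7, 119.1]
tcp_rot: [3.037, 1.557, -3.105]
contact_force: [-7.0, -2.0, 5.4]
grip_width: 17.8
```

Request:
carry_out(
  rows=[
    [0,0,2,0],
    [0,0,4,0],
    [0,0,6,0],
    [0,0,8,0],
    [0,0,10,0],
    [0,0,10,0],
    [0,0,10,0],
  ],
)

```text
time: 10.28
tool_pos: [545.1, 24.6, 129.0]
tcp_rot: [3.042, 1.557, -3.1]
contact_force: [2.1, -0.6, -7.4]
grip_width: 17.7
```

Gripped at 17.8 mm, and 7.4 N at 10 mm of travel matches the spring. I'll pull on to the stop.

Request:
carry_out(
  rows=[
    [0,0,2,0],
    [0,0,4,0],
    [0,0,6,0],
    [0,0,8,0],
    [0,0,10,0],
    [0,0,12,0],
    [0,0,14,0],
    [0,0,16,0],
    [0,0,18,0],
    [0,0,19,0],
    [0,0,19,0],
    [0,0,19,0],
  ],
)

```text
time: 11.28
tool_pos: [545.0, 24.6, 148.0]
tcp_rot: [3.039, 1.557, -3.103]
contact_force: [3.8, -0.5, -12.6]
grip_width: 17.7
```

Request:
carry_out(
  rows=[
    [0,0,1,0],
    [0,0,2,0],
    [0,0,2,0],
    [0,0,2,0],
  ],
)

```text
time: 11.62
tool_pos: [545.0, 24.7, 149.2]
tcp_rot: [3.028, 1.556, -3.113]
contact_force: [5.5, -1.3, -17.9]
grip_width: 18.0
```

Request:
carry_out(
  rows=[
    [0,0,1,0],
    [0,0,1,0],
    [0,0,1,0],
    [0,0,1,0],
    [0,0,1,0],
    [0,0,1,0],
    [0,0,1,0],
    [0,0,1,0],
    [0,0,1,0],
    [0,0,1,0],
    [0,0,1,0],
    [0,0,1,0],
    [0,0,1,0],
    [0,0,1,0],
    [0,0,1,0],
    [0,0,1,0],
    [0,0,1,0],
    [0,0,1,0],
    [0,0,1,0],
    [0,0,1,0],
  ],
)

```text
time: 13.28
tool_pos: [545.0, 24.6, 149.3]
tcp_rot: [3.018, 1.555, -3.123]
contact_force: [6.7, -0.9, -19.9]
grip_width: 18.0
```

Request:
carry_out(
  rows=[
    [0,0,-1,0],
    [0,0,-2,0],
    [0,0,-3,0],
    [0,0,-4,0],
    [0,0,-5,0],
    [0,0,-6,0],
    [0,0,-7,0],
    [0,0,-8,0],
    [0,0,-9,0],
    [0,0,-10,0],
    [0,0,-11,0],
    [0,0,-12,0],
    [0,0,-13,0],
    [0,0,-14,0],
    [0,0,-15,0],
    [0,0,-16,0],
    [0,0,-17,0],
    [0,0,-18,0],
    [0,0,-19,0],
    [0,0,-20,0],
  ],
)

```text
time: 14.95
tool_pos: [545.0, 24.6, 129.3]
tcp_rot: [3.022, 1.556, -3.12]
contact_force: [2.5, -0.3, -7.7]
grip_width: 17.7
```

Request:
carry_out(
  rows=[
    [0,0,-1,0],
    [0,0,-2,0],
    [0,0,-3,0],
    [0,0,-4,0],
    [0,0,-5,0],
    [0,0,-6,0],
    [0,0,-7,0],
    [0,0,-8,0],
    [0,0,-9,0],
    [0,0,-10,0],
    [0,0,-10,0],
    [0,0,-10,0],
  ],
)

```text
time: 15.95
tool_pos: [545.1, 24.7, 119.3]
tcp_rot: [3.02, 1.556, -3.121]
contact_force: [1.3, -0.4, -5.3]
grip_width: 17.5
```

Request:
carry_out(
  rows=[
    [0,0,-1,0],
    [0,0,-1,0],
    [0,0,-1,0],
  ],
)

```text
time: 16.2
tool_pos: [545.1, 24.6, 119.1]
tcp_rot: [3.03, 1.556, -3.111]
contact_force: [-2.9, -0.5, 4.6]
grip_width: 17.9
```

The handle is home: the force reversed to +4.6 N at the starting height. I'll release and retreat.

Request:
carry_out(
  rows=[
    [0,0,0,0],
    [0,0,0,0],
    [0,0,0,0],
    [0,0,0,0],
    [0,0,0,0],
    [0,0,10,0],
    [0,0,35,0],
    [0,0,70,0],
    [0,0,100,0],
    [0,0,130,0],
    [-8,-30,140,0],
    [-30,-55,140,0],
    [-60,-55,140,0],
    [-90,-55,140,0],
    [-120,-55,140,0],
    [-150,-55,140,0],
    [-150,-55,140,0],
    [-150,-55,140,0],
  ],
  hand=60,
)

```text
time: 17.7
tool_pos: [394.6, -30.4, 260.3]
tcp_rot: [3.075, 1.558, -3.068]
contact_force: [0.3, 0.6, 0.7]
grip_width: 59.9
```

```bash
python3 look.py w4|head -1
python3 - <<'E'
from h import *
for n in ('top','scene'):
    im,K,P=grab(n,n+'3')
    for c,z in (('red',113),('yellow',146),('blue',113)):
        for a,r,_ in blobs(im,c):
            q=onplane(r[0],K,P,z)
            if a<400 and 300<q[0]<700 and abs(q[1])<400:
              b=cv2.boxPoints(r); print(n,c,np.round(r[0],1),q.round(1)[:2],[onplane((b[i]+b[(i+1)%4])/2,K,P,z).round(0)[:2].tolist() for i in range(4)])
a=cv2.imread('pics/scene3.png');b=cv2.imread('pics/top3.png')[60:252,140:396]
cv2.imwrite('pics/c3.png',np.vstack([a,np.hstack([b,cv2.resize(cv2.imread('pics/w4.png'),(256,192))])]))
E
```

```text
t 17.7 tcp [394.6 -30.4 260.3] jaw 8.07 x [-0.012 -0.001 -1.   ] F [0.3 0.6 0.7] w 59.9 q [-0.27  0.08  1.77 -0.    1.3  -0.41]
top blue [198. 214.] [424.2 217.9] [[460.0, 221.0], [425.0, 207.0], [389.0, 215.0], [424.0, 228.0]]
scene red [262.2 220.8] [565.6 -83.6] [[555.0, -83.0], [561.0, -44.0], [577.0, -85.0], [570.0, -122.0]]
scene yellow [285.5 190. ] [550.7  23.7] [[543.0, 25.0], [546.0, 60.0], [559.0, 22.0], [555.0, -11.0]]
scene blue [297.6 148.1] [434.1 210.6] [[395.0, 207.0], [429.0, 224.0], [472.0, 214.0], [439.0, 197.0]]
```

View pics/c3.png

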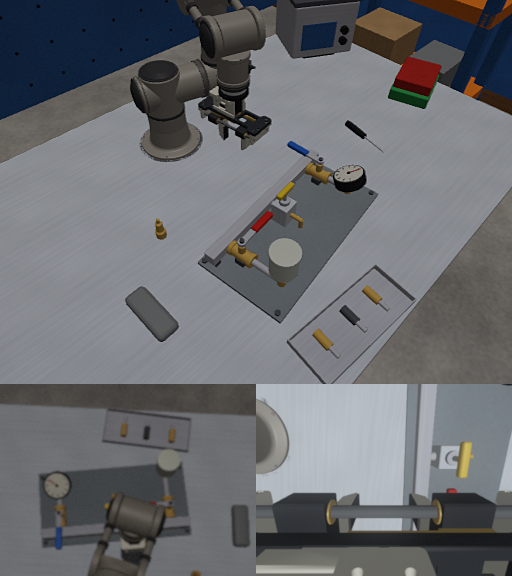

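The scene view shows the red grip across its pipe at (262,221) and the T-bar at its starting pixel (285.5,190). The blue lever at (298,148), nozzle, case and screwdriver haven't moved. I'm handing in.

```bash
python3 -c "
from plant import *
print(close_job())"
```

```text
the job is handed in; nothing more can be done
None
```

The rig is shut down and the job is handed in at about 18 s on the robot's clock. No verdict was reported.

- **Red supply valve:** I gripped the lever and turned it clockwise about 80° to its closed stop. It stopped moving while the force rose to 13 N. The gripper position put it at 98.7° against 98.1° for the rig's +y, and in the pictures it lies in line with the T-bar.
- **Relief valve:** I pulled the yellow T-handle up 30 mm to its stop, where the force of 18–20 N was above the spring's 12 N. I held it there about 1.7 s and eased it down at about 12 mm/s. It was pressed home before release: the force reversed at the starting height.
- **Other things:** The final pictures show the blue lever and T-handle at their original pixels in the scene view. The nozzle, case and screwdriver look unmoved by eye; I did not measure them. The gripper was clear, with contact force near zero.

**Checks that disagreed:** The coarse scene-view fit put the red lever 1.5° off square and the T-bar 0.9° off, which is within that fit's error. In the last top view the arm hid the red lever and the T-bar, so that view could not confirm them.

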